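Set the batch counter and clip in its tag

TASK

Label the next batch of wooden discs: roll the three ribbed tally wheels on the station so that the faces lying level on top show four, two and five pips, from left to right as the robot sees them. Then slide the plywood tag with the grip fin squarely under the middle of the sprung wire arm until its front edge is fully home against the stop block, and let go so that the arm holds it flat on the board. Leave the other things on the bench where they are.

Things in the scene. Friction and masses are not known exactly. Their poses are not given: they have to be found in the camera images.
- station: Batch station fixed to the bench: plywood board 160 (x) x 360 (y) x 12 mm thick. Origin: centre of its underside; z up, x away from the robot, y to the robot's left. All 'station' numbers are mm in this frame. Three wooden tally wheels stand in a row along y on its left; the tag place with a sprung wire arm is on its right.
- axle (a point): Centre of the middle wheel, on the wheels' common level axle along station y: station (0, 77, 70). Left wheel centre: y 135; right: y 19. Wheel: 40 wide, hexagon 60 across flats, 1 to 6 black pips on its faces in order, six ribs 8 thick along the corners, out to radius 50. A fingertip let down between ribs can push one; at 35 or more above the axle it clears the core.
- index (a point): Top of one of the four thin steel index posts, station (0, 106, 100). They stand on the dark cheeks between and beside the wheels (10 thick, 50 long in x, up to z 85; at y 164, 106, 48, -10). A face that is set lies level, on top, its middle in line with the posts.
- left_wheel (a joint): Angle (rad) of the left wheel: 0 with one pip on top, 1.0472 more per further pip (four pips 3.1416); 2 pi more is the same. Grows as its top rolls away from the robot (station +x). Turns endlessly, stiff friction 0.1 N m (2 N at the ribs), stays where left, also between faces. Ribs lie 0.5236 rad either side of each face's middle.
- left_mark (a point): Middle of the four-pip face of the left wheel, 30 mm from the axle; with that face on top it lies at station x 0, z 100.
- middle_wheel (a joint): Angle (rad) of the middle wheel: 0 with one pip on top, 1.0472 more per further pip (four pips 3.1416); 2 pi more is the same. Grows as its top rolls away from the robot (station +x). Turns endlessly, stiff friction 0.1 N m (2 N at the ribs), stays where left, also between faces. Ribs lie 0.5236 rad either side of each face's middle.
- middle_mark (a point): Middle of the two-pip face of the middle wheel, 30 mm from the axle; with that face on top it lies at station x 0, z 100.
- right_wheel (a joint): Angle (rad) of the right wheel: 0 with one pip on top, 1.0472 more per further pip (four pips 3.1416); 2 pi more is the same. Grows as its top rolls away from the robot (station +x). Turns endlessly, stiff friction 0.1 N m (2 N at the ribs), stays where left, also between faces. Ribs lie 0.5236 rad either side of each face's middle.
- right_mark (a point): Middle of the five-pip face of the right wheel, 30 mm from the axle; with that face on top it lies at station x 0, z 100.
- tag: Loose plywood batch tag, flat on the bench: plate 120 (its x) x 60 (its y) x 8 mm, about 90 g. Origin: centre of its underside. Its +x end is the front edge, which goes in under the arm; near the other end stands an upright dark wood grip fin, 32 (x) x 14 (y) mm, centred at tag x -44, from z 8 to z 42.
- tag_fin (a point): Middle of the top of the tag's grip fin: tag (-44, 0, 42) mm.
- stop_face (a point): Foot of the stop: station (0, -40, 12), on the face, looking to -y, of a dark block 70 wide in x, 14 high above the board. The tag slides on the board in +y, from the board's right edge (y -180), until its front edge meets this face.
- tag_home (a point): Where the tag's origin lies when it is fully home: station (0, -100, 12), flat on the board, tag +x along station +y.
- spring_arm (a joint): Lift angle (rad) of the sprung wire arm: 0 at rest, about 0.10 with the tag under it. It pivots about an axis along x above the stop block (station y -30, z 34) and reaches to -y; the spring presses its pad on the tag with about 3 N.
- clamp_pad (a point): Underside of the arm's pad bar: at rest at station (0, -88, 14), 2 mm above the board. The arm is two 8 mm thick steel wires joined by bars, 30 mm wide in all. Past the pad it turns up in a lip that ends at station y -118, its underside at z 25, so a tag slid along the board lifts it (5 to 10 N push).
- offcut: Bystander, not to be disturbed: plain rectangular wood offcut 120 x 50 x 18 mm. Origin: centre of its underside.
- disc_a: Bystander, not to be disturbed: loose wooden disc, 60 across, 14 high mm. Origin: centre of its underside.
- disc_b: Bystander, not to be disturbed: loose wooden disc, 60 across, 14 high mm. Origin: centre of its underside.
- sander: Bystander, not to be disturbed: sanding block 70 x 110 x 36 mm. Origin: centre of its underside.
- rule: Bystander, not to be disturbed: steel rule 30 x 300 x 4 mm. Origin: centre of its underside.
- mallet: Bystander, not to be disturbed: hammer with a wooden handle, 260 mm long.
- glue: Bystander, not to be disturbed: white glue bottle, 64 across, 170 high mm. Origin: centre of its underside.
- blue_box: Bystander, not to be disturbed: flat blue plastic box 104 x 154 x 36 mm. Origin: centre of its underside.
Things that resemble listed ones, but are neither listed nor needed, are in the scene too. What is shaped like the tag but green or yellow is not meant.

How it is judged:
On the way, in this order (a step that is already met when the one before it is completed fails the run):
1. the wheels show four, two, five on top (x of left_mark in the frame of station between -0.0045 and 0.0045 m and z of each of left_mark, middle_mark, right_mark in the frame of station above 0.09 m and x of middle_mark in the frame of station between -0.0045 and 0.0045 m and x of right_mark in the frame of station between -0.0045 and 0.0045 m), for 0.2 s.
2. the tag is home under the sprung arm, the wheels still set (all of step 1 and y of tag in the frame of station between -0.107 and -0.094 m and x of tag in the frame of station between -0.013 and 0.013 m and angle between the x axis of tag and the y axis of station, either way round below 0.15 rad and angle between tag's own z axis and vertical below 0.06 rad and value of joint spring_arm between 0.06 and 0.2 rad), for 0.2 s.
At the end, for the whole second after the job is handed in: Four, two and five pips are on top (left, middle, right), each face middle within 4.5 mm of the index line; the tag lies flat and still on the board under the sprung arm, front edge within 7 mm of the stop, centred within 13 mm, square within 0.15 rad (all of step 2 and linear speed of tag below 0.01 m/s); the robot touches nothing.
It fails at once if a bystander is moved more than 25 mm (distance of any of offcut, disc_a, disc_b, sander, rule, mallet, glue, blue_box from where it was at the start of the episode above 0.025 m).
It also fails if it takes over 72 s, if anything falls off the work surface, if the arm or the gripper's body presses on something with over 40 N, if the wrist force passes 120 N, or if a joint passes its speed limit or range.

ROBOT

A 6-joint arm with a two-finger parallel gripper is mounted at the origin on the work surface. World frame = base frame: x ahead of the robot, y to its left, z up, the work surface at z = 0. Lengths are in m, angles in rad, forces in N, time in s.
With the tool pointing down it reaches from about 0.325 to 0.775 m from the base axis. Payload 5.5 kg.
Tool frame: the origin (TCP) lies midway between the tips of the shut fingers; the grasp point (between the pads) lies 19 mm behind it; z points along the fingers, y is the line along which they close (so a half turn about z gives the same grasp; the last joint's range is limited). The gripper opens to 88 mm and grips with 3 to 60 N. Pads are 20 mm wide; open, the fingers measure 115 mm over their backs; the gripper's body (75 mm by 178 mm) begins 61 mm behind the grasp point.
Start: joints at [-1.254, 0.091, 1.231, -0, 1.82, -0.057], TCP at [0.219, -0.559, 0.223] pointing down, gripper open.
Joint ranges: [-2.87, 2.87], [-0.86, 2.18], [0.17, 2.46], [-1.51, 4.65], [0.06, 2.69], [-2.65, 2.65]. Speed limits (rad/s): [2.57, 2.57, 3.01, 3.14, 3.14, 3.14].

INTERFACE

Orientations are given as a rotation vector (axis times angle).
In Python, from bench import bot, optics, job gives the robot as it stands. The module is installed in compiled form; this text tells all that it offers.
- The arm moves only by the shell command python3 -m creep 'ROWS' [FORCE]. ROWS is JSON, a list of rows, each an object of numbers: "wx", "wy", "wz": the turn, a rotation vector about the tool's x, y, z in rad; "x", "y", "z": the shift along the tool's x, y, z in mm; "claw": the finger opening in mm, from 0 to 87.8. A call has 1 to 12 rows; each row shifts and turns the commanded pose from where the row before left it, along the tool's axes as they then stand; what a row does not reach is not made up. A row lasts 1/10 s, in which the tool goes at most 50 mm and 8.59 degrees, less where a joint would pass 70% of its speed; a pose out of reach is approached as far as the arm can. A call is refused whole if a number of a shift passes 50 or a number of a turn 0.15, either way. A call with a gripper value outside its range is refused whole. The fingers move at their own pace and stop on an object; FORCE is the grip in N (left out, the last holds). Time passes only in rows, so rows that do not move let the fingers close. It gives the time, the measured TCP pose, the force, the opening and the grip force at its end, in the units of the state.
- bot.get_state(): the state, without advancing time (a new reading comes with each control period).
- optics.camera(name): name is "scene" or "side" or "wrist"; returns a dict with "color" (384x512x3 uint8, blue, green, red), "fx", "fy", "cx", "cy" (pixels), "dist" ([k1, k2, p1, p2, k3] as OpenCV has them; the pictures are not rectified), "R" (3x3) and "t" (3): a world point X has camera coordinates R X + t; the wrist camera has in their place "hand_eye" (4x4, takes a point from camera to tool coordinates, whose origin is the TCP and whose axes are the flange's). Camera axes: x right, y down, z forward; pixel columns grow to the right and rows downward; lengths in m; the calibration is good to about 2 mm. A picture is of the moment at which its call begins: read the wrist's pose just before it. There is no depth.
- job.hand_in(): hands the job in; it is judged then, once.
The state is a dict: "time": time; "q": joint angles; "joint_vel": joint speeds; "effort": joint torques, N m; "ee_pos": TCP position; "tool_rot": TCP orientation; "wrist_force": force on the tool from outside, world axes, zero at the start; "wrist_torque": the same for the moment, N m; "width": finger opening in m; "grasp_force": force on a finger pad.
Only numpy, scipy, OpenCV 4.12 (cv2) and the standard library are available. Lean on these libraries where they do the work, as an engineer would, in place of code of your own. Each camera call takes 0.05 s, during which the arm holds its last target. There are 200 camera calls.

## Working session

There is one attempt and no reset: what is moved stays moved. The work goes in short steps, Python scripts to look and compute and a shell command to move; the robot and the scene stay as the last step left them, time stands still between calls to the robot, and variables do not carry over. Pictures are saved under pics/ and viewed, at most 10 in all, crops included, and the job is handed in when it is done.

```bash
mkdir -p pics; python3 - <<'E'
from bench import bot,optics
import cv2,numpy as np,pickle
s=bot.get_state();print({k:np.round(v,3) for k,v in s.items()})
d={}
for n in ["scene","side","wrist"]:
    c=optics.camera(n);d[n]=c;cv2.imwrite(f"pics/{n}0.png",c["color"])
    print(n,{k:np.round(v,3).tolist() for k,v in c.items() if k!="color"})
pickle.dump((s,d),open("d0.pkl","wb"))
cv2.imwrite("pics/both0.png",cv2.resize(np.vstack([d["scene"]["color"],d["side"]["color"]]),(768,1152)))
cv2.imwrite("pics/s0.png",cv2.resize(d["scene"]["color"],(800,600),interpolation=cv2.INTER_CUBIC))
cv2.imwrite("pics/d0.png",cv2.resize(d["side"]["color"],(800,600),interpolation=cv2.INTER_CUBIC))
E
```

```text
{'time': np.float64(0.0), 'q': array([-1.254,  0.092,  1.232, -0.   ,  1.82 , -0.057]), 'joint_vel': array([-0.   , -0.001,  0.   , -0.   , -0.002, -0.   ]), 'effort': array([ 3.0000e-03, -4.4645e+01, -4.0644e+01,  7.0000e-02,  2.9000e-02,
       -0.0000e+00]), 'ee_pos': array([ 0.219, -0.558,  0.221]), 'tool_rot': array([-3.085, -0.583,  0.   ]), 'wrist_force': array([ 0.182,  0.801, -0.553]), 'wrist_torque': array([0.002, 0.016, 0.003]), 'grasp_force': np.float64(0.0), 'width': np.float64(0.088)}
scene {'fx': 388.592, 'fy': 388.592, 'cx': 260.196, 'cy': 191.098, 'dist': [0.035, 0.0, 0.0, 0.0, 0.0], 'R': [[0.507, 0.862, -0.013], [0.742, -0.444, -0.502], [-0.439, 0.245, -0.865]], 't': [-0.293, -0.365, 1.459]}
side {'fx': 412.754, 'fy': 412.754, 'cx': 258.831, 'cy': 191.388, 'dist': [-0.03, 0.0, 0.0, 0.0, 0.0], 'R': [[-0.835, -0.551, 0.001], [-0.406, 0.615, -0.676], [0.372, -0.565, -0.737]], 't': [0.474, 0.286, 1.373]}
wrist {'fx': 314.588, 'fy': 314.588, 'cx': 255.222, 'cy': 192.528, 'dist': [-0.069, 0.0, 0.0, 0.0, 0.0], 'hand_eye': [[-0.0, -0.958, -0.285, 0.078], [1.0, -0.0, -0.001, -0.001], [0.001, -0.285, 0.958, -0.163], [0.0, 0.0, 0.0, 1.0]]}
```

View pics/s0.png

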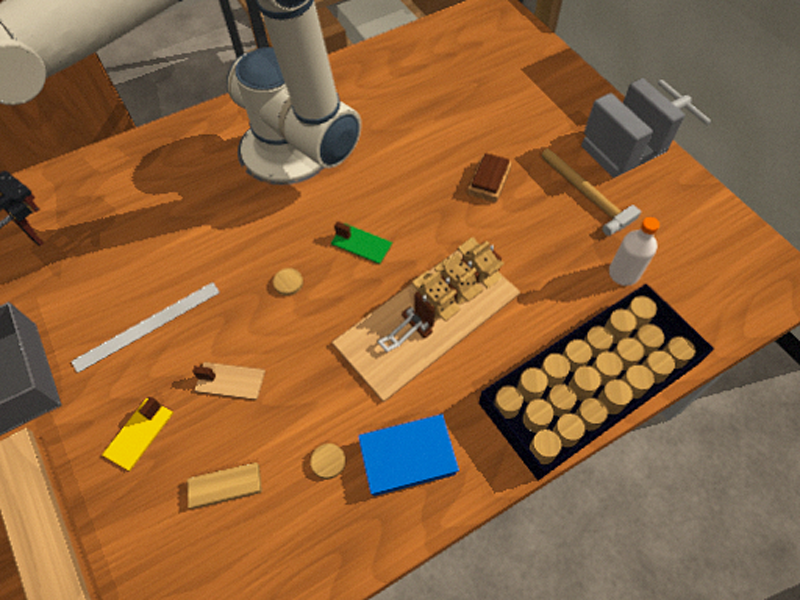

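View pics/d0.png

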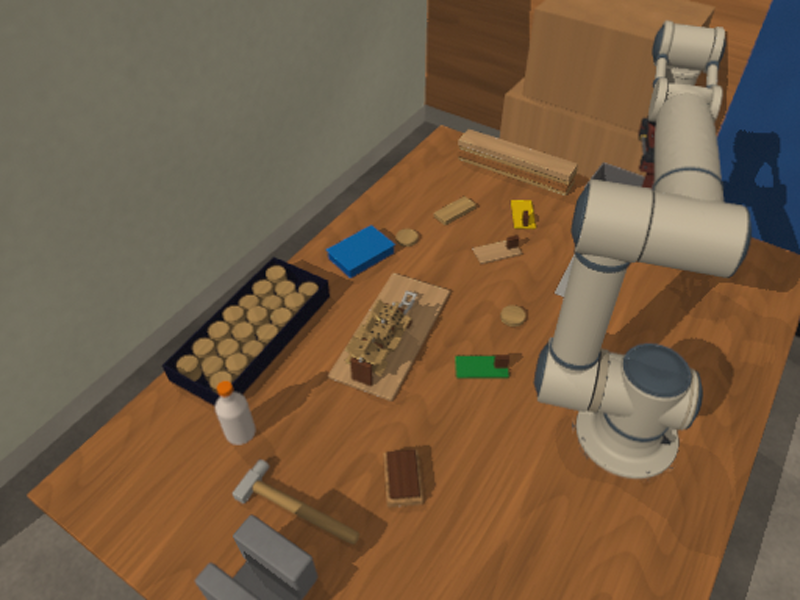

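The scene view shows the station with board corners at about (333,345), (385,399) and (519,293). The plain tag is at about (230,380), with its fin at (204,372) on the left end. The side view shows the same two at about (390,335) and (497,251).

```bash
cat > h.py <<'E'
import numpy as np,cv2,pickle
from scipy.optimize import least_squares
from scipy.spatial.transform import Rotation as Ro
def K(c): return np.array([[c["fx"],0,c["cx"]],[0,c["fy"],c["cy"]],[0,0,1.]])
def ext(c,s=None):
    if "R" in c: return np.array(c["R"]),np.array(c["t"])
    T=np.eye(4);T[:3,:3]=Ro.from_rotvec(s["tool_rot"]).as_matrix();T[:3,3]=s["ee_pos"]
    T=np.linalg.inv(T@np.array(c["hand_eye"]));return T[:3,:3],T[:3,3]
def proj(c,X,s=None):
    R,t=ext(c,s);return cv2.projectPoints(np.atleast_2d(X).astype(float),cv2.Rodrigues(R)[0],t,K(c),np.array(c["dist"]))[0][:,0]
def onplane(c,uv,z,s=None):
    R,t=ext(c,s);p=cv2.undistortPoints(np.atleast_2d(uv).astype(float)[:,None],K(c),np.array(c["dist"]))[:,0]
    d=np.c_[p,np.ones(len(p))]@R;o=-R.T@t
    return o+d*((z-o[2])/d[:,2])[:,None]
def place(p,P): # p=x,y,yaw ; P in m
    P=np.atleast_2d(P);c,s=np.cos(p[2]),np.sin(p[2]);return np.c_[p[0]+c*P[:,0]-s*P[:,1],p[1]+s*P[:,0]+c*P[:,1],P[:,2]]
def fit(obs,p0): # obs: list (cam,state,P(mm),uv)
    f=lambda p:np.ravel([proj(c,place(p,np.array(P)/1e3),s)[0]-uv for c,s,P,uv in obs])
    r=least_squares(f,p0);return r.x,np.round(r.fun,1)
E
python3 - <<'E'
from h import *
s,d=pickle.load(open("d0.pkl","rb"))
S,D=d["scene"],d["side"];k=.64
st=[(S,s,P,np.array(u)*k) for P,u in [((-80,-180,12),(333,345)),((80,-180,12),(385,396)),((80,180,12),(519,291))]]+[(D,s,P,np.array(u)*k) for P,u in [((80,-180,12),(397,273)),((-80,-180,12),(450,290)),((-80,180,12),(392,397)),((80,180,12),(330,374))]]
print(onplane(S,[u[3] for u in st[:3]],.012).round(3))
x,r=fit(st,[.6,0,0]);print("station",x.round(4),r)
for c,n in((S,"scene"),(D,"side")): print(n,(proj(c,place(x,np.array([[0,77,70],[0,135,100],[0,19,100],[0,-40,12]])/1e3))/k).round())
tg=[(S,s,P,np.array(u)*k) for P,u in [((60,30,8),(265,369)),((60,-30,8),(258,397)),((-60,-30,8),(196,391))]]+[(D,s,P,np.array(u)*k) for P,u in [((60,30,8),(473,250)),((60,-30,8),(480,261))]]
y,r=fit(tg,[.5,-.4,0]);print("tag",y.round(4),r)
S2=cv2.resize(S["color"][int(225*k):int(355*k),int(360*k):int(525*k)],(400,315),interpolation=cv2.INTER_CUBIC)
D2=cv2.resize(D["color"][int(280*k):int(400*k),int(325*k):int(455*k)],(400,370),interpolation=cv2.INTER_CUBIC)
o=np.zeros((370,800,3),np.uint8);o[:315,:400]=S2;o[:,400:]=D2;cv2.imwrite("pics/crop1.png",o)
E
```

```text
[[ 0.536 -0.141  0.012]
 [ 0.679 -0.106  0.012]
 [ 0.622  0.239  0.012]]
station [0.572  0.0483 0.1798] [-2.1 -2.5 -1.9  2.5 -0.4 -0.9 -3.3 -0.5 -0.4 -0.2  0.1  1.4 -1.7  1.2]
scene [[456. 278.]
 [479. 253.]
 [434. 286.]
 [411. 326.]]
side [[378. 338.]
 [366. 348.]
 [388. 311.]
 [399. 319.]]
tag [ 0.4979 -0.3395  0.8956] [ 0.2 -0.5 -0.7  0.5 -1.  -0.9  3.7  8.3 -6.2 -8.2]
```

View pics/crop1.png

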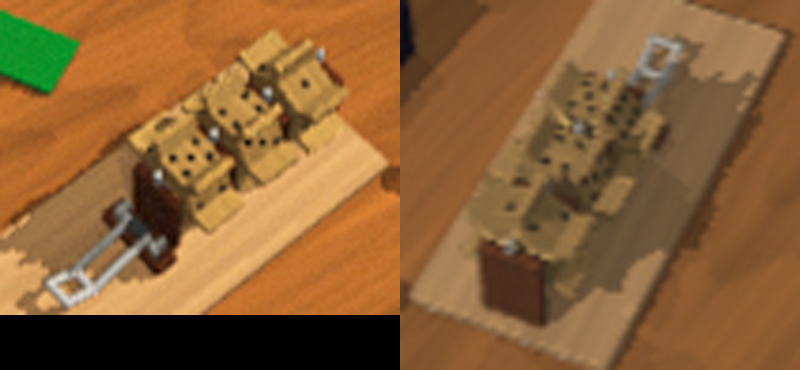

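The crop shows one pip on the left wheel, but the other counts need a closer look. I'll move the wrist camera over the station.

```bash
python3 -m creep '[{"x":37,"y":-30,"z":-4,"claw":0},{"x":37,"y":-30,"z":-4},{"x":37,"y":-30,"z":-4},{"x":37,"y":-30,"z":-4},{"x":37,"y":-30,"z":-4},{"x":37,"y":-30,"z":-4},{"x":37,"y":-30,"z":-4},{"x":37,"y":-30,"z":-4},{"x":37,"y":-30,"z":-4},{"x":37,"y":-30,"z":0},{"x":37,"y":-30},{"x":37,"y":-30}]'
python3 -m creep '[{"x":37,"y":-31},{"x":37,"y":-31},{"x":35,"y":-31},{"wz":0.1},{"wz":0.095},{"z":0},{"z":0}]'
python3 - <<'E'
from h import *
from bench import bot,optics
s=bot.get_state();c=optics.camera("wrist");pickle.dump((s,c),open("w1.pkl","wb"))
print(s["ee_pos"],s["tool_rot"],Ro.from_rotvec(s["tool_rot"]).as_matrix().round(3).tolist())
s0,d=pickle.load(open("d0.pkl","rb"));S,D=d["scene"],d["side"];k=.64
tg=[(S,s,P,np.array(u)*k) for P,u in [((60,30,8),(265,369)),((60,-30,8),(258,397)),((-60,-30,8),(196,391))]]+[(D,s,P,np.array(u)*k) for P,u in [((60,30,8),(480,261)),((60,-30,8),(473,250))]]
y,r=fit(tg,[.5,-.4,.9]);print("tag",y.round(4),r)
print((proj(c,place([.572,.0483,.1798],np.array([[0,77,100],[0,135,100],[0,19,100],[0,-40,12],[-80,-180,12],[80,-180,12]])/1e3),s)*1.5625).round())
cv2.imwrite("pics/w1.png",cv2.resize(c["color"],(800,600),interpolation=cv2.INTER_CUBIC))
E
```

```text
[ 0.21900953 -0.55836083  0.22175384] [-3.08543268e+00 -5.83472835e-01  3.41613121e-04] [[0.931, 0.365, -0.0], [0.365, -0.931, 0.001], [0.0, -0.001, -1.0]]
tag [ 0.4983 -0.3399  0.9251] [-0.  -0.9 -0.4  0.2 -1.  -0.1 -0.4  1.4 -1.8 -0.9]
[[2437. 2493.]
 [3528. 3387.]
 [1639. 1773.]
 [  74. -153.]
 [  28. -311.]
 [ 202. -189.]]invalid input
invalid input
```

View pics/w1.png

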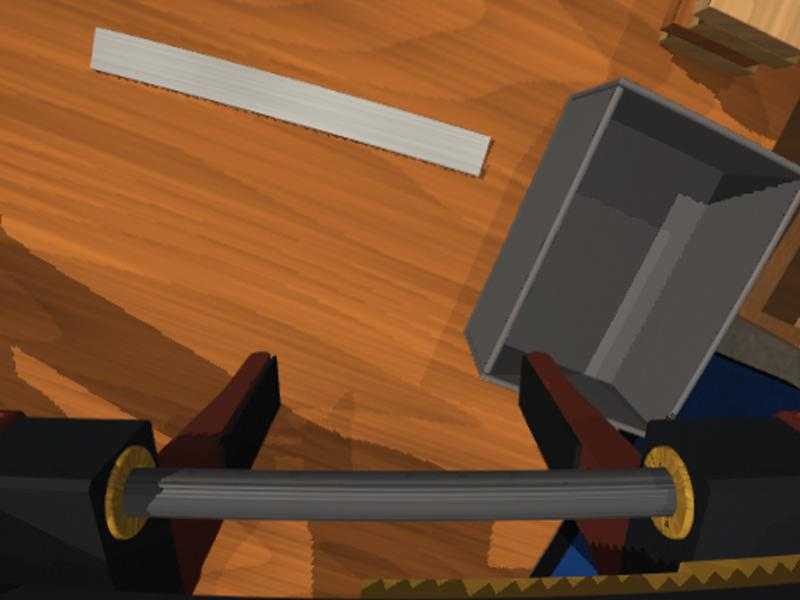

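The moves were refused, so the arm hasn't moved; this view shows only the rule and the grey bin. I'll try again with every key in each row.

```bash
python3 -m creep '[{"wx":0,"wy":0,"wz":0,"x":37,"y":-30,"z":-4,"claw":0}]'; python3 -m creep '[{"wx":0,"wy":0,"wz":0,"x":37,"y":-30,"z":-4}]'
```

```text
time: 0.3
ee_pos: [0.2404, -0.5189, 0.2234]
tool_rot: [-3.085, -0.575, 0.003]
wrist_force: [0.6, 0.6, -0.8]
width: 0.0828
grasp_force: 0.0invalid input
```

```bash
python3 -m creep '[{"wx":0,"wy":0,"wz":0,"x":37,"y":-30,"z":-4,"claw":0},{"wx":0,"wy":0,"wz":0,"x":37,"y":-30,"z":-4,"claw":0},{"wx":0,"wy":0,"wz":0,"x":37,"y":-30,"z":-4,"claw":0},{"wx":0,"wy":0,"wz":0,"x":37,"y":-30,"z":-4,"claw":0},{"wx":0,"wy":0,"wz":0,"x":37,"y":-30,"z":-4,"claw":0},{"wx":0,"wy":0,"wz":0,"x":37,"y":-30,"z":-4,"claw":0},{"wx":0,"wy":0,"wz":0,"x":37,"y":-30,"z":-4,"claw":0},{"wx":0,"wy":0,"wz":0,"x":37,"y":-30,"z":-4,"claw":0},{"wx":0,"wy":0,"wz":0,"x":37,"y":-30,"z":-4,"claw":0},{"wx":0,"wy":0,"wz":0,"x":37,"y":-30,"z":0,"claw":0},{"wx":0,"wy":0,"wz":0,"x":37,"y":-30,"z":0,"claw":0}]'
python3 -m creep '[{"wx":0,"wy":0,"wz":0,"x":37,"y":-31,"z":0,"claw":0},{"wx":0,"wy":0,"wz":0,"x":37,"y":-31,"z":0,"claw":0},{"wx":0,"wy":0,"wz":0,"x":35,"y":-31,"z":0,"claw":0},{"wx":0,"wy":0,"wz":0.1,"x":0,"y":0,"z":0,"claw":0},{"wx":0,"wy":0,"wz":0.095,"x":0,"y":0,"z":0,"claw":0},{"wx":0,"wy":0,"wz":0,"x":0,"y":0,"z":0,"claw":0},{"wx":0,"wy":0,"wz":0,"x":0,"y":0,"z":0,"claw":0}]'
python3 - <<'E'
from h import *
from bench import bot,optics
s=bot.get_state();c=optics.camera("wrist");pickle.dump((s,c),open("w1.pkl","wb"))
print(s["ee_pos"],Ro.from_rotvec(s["tool_rot"]).as_matrix().round(3).tolist())
print((proj(c,place([.572,.0483,.1798],np.array([[0,77,100],[0,135,100],[0,19,100],[0,-40,12],[-80,-180,12],[80,-180,12]])/1e3),s)*1.5625).round())
cv2.imwrite("pics/w1.png",cv2.resize(c["color"],(800,600),interpolation=cv2.INTER_CUBIC))
E
```

```text
time: 1.4
ee_pos: [0.5016, -0.0594, 0.2628]
tool_rot: [3.087, 0.584, 0.001]
wrist_force: [0.4, -1.1, -0.4]
width: 0.0002
grasp_force: 0.0
time: 2.1
ee_pos: [0.5684, 0.065, 0.2625]
tool_rot: [-3.129, -0.284, 0.0]
wrist_force: [-1.1, 0.5, -0.4]
width: 0.0003
grasp_force: 0.0
[0.56842477 0.0649956  0.26250326] [[0.984, 0.18, -0.0], [0.18, -0.984, 0.0], [-0.0, -0.0, -1.0]]
[[313. 273.]
 [229. 273.]
 [398. 273.]
 [468. 249.]
 [617. 337.]
 [640. 155.]]
```

View pics/w1.png

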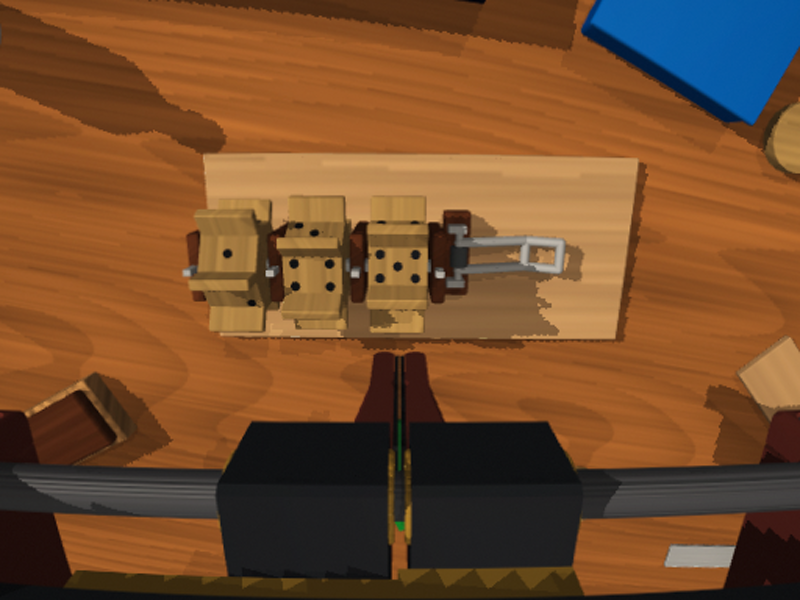

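The wrist view confirms the station fit to about 1 px, with posts on row 272. On top are 1 pip on the left wheel at (227,253), 4 on the middle at (312,275) and 5 on the right at (397,267). I'll enlarge the wheels to get their angles.

```bash
python3 - <<'E'
from h import *
s,c=pickle.load(open("w1.pkl","rb"));x=[.572,.0483,.1798]
im=c["color"][118:220,118:290];cv2.imwrite("pics/w1z.png",cv2.resize(im,(774,459),interpolation=cv2.INTER_CUBIC))
for y in(135,77,19):
  print("wheel",y)
  for a in range(-30,31,10):
    t=np.deg2rad(a);u=lambda r,w,dt=0:[r*np.sin(t+np.deg2rad(w))+dt*np.cos(t+np.deg2rad(w)),y,70+r*np.cos(t+np.deg2rad(w))-dt*np.sin(t+np.deg2rad(w))]
    P=np.array([u(30,0),u(50,30,-4),u(50,30,4),u(50,-30,-4),u(50,-30,4)])/1e3
    q=proj(c,place(x,P),s);print(a,((q[:,1]-118)*4.5).round().tolist(),round((q[0,0]-118)*4.5))
E
```

```text
wheel 135
-30 [312.0, 293.0, 259.0, 422.0, 417.0] 141
-20 [295.0, 256.0, 220.0, 416.0, 404.0] 136
-10 [276.0, 216.0, 181.0, 403.0, 386.0] 132
0 [256.0, 178.0, 144.0, 384.0, 361.0] 130
10 [234.0, 141.0, 111.0, 359.0, 331.0] 128
20 [212.0, 108.0, 83.0, 328.0, 296.0] 128
30 [190.0, 80.0, 60.0, 293.0, 259.0] 129
wheel 77
-30 [312.0, 293.0, 259.0, 423.0, 417.0] 377
-20 [295.0, 255.0, 219.0, 417.0, 405.0] 375
-10 [276.0, 216.0, 180.0, 404.0, 386.0] 373
0 [255.0, 177.0, 143.0, 385.0, 362.0] 372
10 [233.0, 140.0, 110.0, 359.0, 331.0] 371
20 [211.0, 107.0, 81.0, 329.0, 297.0] 371
30 [190.0, 79.0, 59.0, 293.0, 259.0] 371
wheel 19
-30 [312.0, 294.0, 259.0, 423.0, 418.0] 616
-20 [295.0, 255.0, 219.0, 417.0, 406.0] 616
-10 [276.0, 216.0, 180.0, 404.0, 387.0] 616
0 [255.0, 177.0, 143.0, 385.0, 362.0] 616
10 [234.0, 140.0, 110.0, 360.0, 332.0] 616
20 [211.0, 107.0, 81.0, 329.0, 297.0] 616
30 [190.0, 79.0, 58.0, 294.0, 259.0] 617
```

View pics/w1z.png

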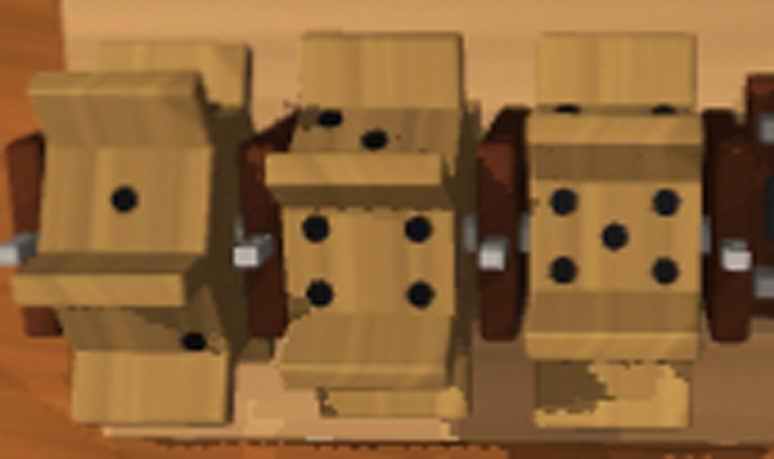

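Measured angles: the right wheel's 5 is about 9.5° too far to +x, the middle's 4 is about 2.5° to -x, and the left's 1 is about 25.5° to +x. The plan is to nudge the right wheel back, roll the middle back two faces and roll the left forward three pushes. Right wheel first.

```bash
python3 -m creep '[{"wx":0,"wy":0,"wz":0,"x":5.5,"y":-2,"z":50,"claw":0},{"wx":0,"wy":0,"wz":0,"x":0,"y":0,"z":50,"claw":0},{"wx":0,"wy":0,"wz":0,"x":0,"y":0,"z":35,"claw":0},{"wx":0,"wy":0,"wz":0,"x":0,"y":0,"z":20.5,"claw":0},{"wx":0,"wy":0,"wz":0,"x":0,"y":0,"z":0,"claw":0}]'
python3 -m creep '[{"wx":0,"wy":0,"wz":0,"x":-4,"y":0,"z":0,"claw":0},{"wx":0,"wy":0,"wz":0,"x":-4,"y":0,"z":0,"claw":0},{"wx":0,"wy":0,"wz":0,"x":-3.5,"y":0,"z":0,"claw":0},{"wx":0,"wy":0,"wz":0,"x":0,"y":0,"z":0,"claw":0}]'
```

```text
time: 2.65
ee_pos: [0.5718, 0.0674, 0.1042]
tool_rot: [-3.129, -0.282, 0.008]
wrist_force: [0.0, 0.2, 0.4]
width: 0.0006
grasp_force: 0.0
time: 3.05
ee_pos: [0.5627, 0.0659, 0.1092]
tool_rot: [3.129, 0.281, 0.005]
wrist_force: [1.6, 0.2, 2.8]
width: 0.0004
grasp_force: 1.2
```

```bash
python3 -m creep '[{"wx":0,"wy":0,"wz":0,"x":0,"y":0,"z":-38,"claw":0},{"wx":0,"wy":0,"wz":0,"x":25,"y":-29,"z":0,"claw":0},{"wx":0,"wy":0,"wz":0,"x":23.6,"y":-29,"z":0,"claw":0},{"wx":0,"wy":0,"wz":0,"x":0,"y":0,"z":20,"claw":0},{"wx":0,"wy":0,"wz":0,"x":0,"y":0,"z":18,"claw":0},{"wx":0,"wy":0,"wz":0,"x":0,"y":0,"z":0,"claw":0}]'
python3 -m creep '[{"wx":0,"wy":0,"wz":0,"x":-8,"y":0,"z":0,"claw":0},{"wx":0,"wy":0,"wz":0,"x":-8,"y":0,"z":0,"claw":0},{"wx":0,"wy":0,"wz":0,"x":-8,"y":0,"z":0,"claw":0},{"wx":0,"wy":0,"wz":0,"x":-8,"y":0,"z":0,"claw":0},{"wx":0,"wy":0,"wz":0,"x":-8,"y":0,"z":0,"claw":0},{"wx":0,"wy":0,"wz":0,"x":-8.6,"y":0,"z":0,"claw":0},{"wx":0,"wy":0,"wz":0,"x":0,"y":0,"z":0,"claw":0},{"wx":0,"wy":0,"wz":0,"x":0,"y":0,"z":-38,"claw":0},{"wx":0,"wy":0,"wz":0,"x":0,"y":0,"z":0,"claw":0}]'
```

```text
time: 3.65
ee_pos: [0.5979, 0.1317, 0.1043]
tool_rot: [3.128, 0.281, -0.01]
wrist_force: [-0.4, 0.6, 0.4]
width: 0.0006
grasp_force: 0.0
time: 4.55
ee_pos: [0.553, 0.1232, 0.1499]
tool_rot: [-3.129, -0.28, -0.008]
wrist_force: [-0.3, -0.1, 1.0]
width: 0.0004
grasp_force: 0.0
```

```bash
python3 - <<'E'
from h import *
from bench import bot,optics
s=bot.get_state();c=optics.camera("wrist");pickle.dump((s,c),open("w2.pkl","wb"))
x=np.array([.572,.0483,.1798]);d=s["ee_pos"][:2]-x[:2];print("tcp st",d@[np.cos(x[2]),np.sin(x[2])],d@[-np.sin(x[2]),np.cos(x[2])],s["ee_pos"][2])
q=proj(c,place(x,np.array([[0,77,100],[0,19,100],[0,135,100]])/1e3),s);print(q.round())
cv2.imwrite("pics/w2.png",c["color"][40:300])
for y in(135,77,19):
  for a in(-20,-10,0,10,20):
    t=np.deg2rad(a);u=lambda r,w,dt=0:[r*np.sin(t+np.deg2rad(w))+dt*np.cos(t+np.deg2rad(w)),y,70+r*np.cos(t+np.deg2rad(w))-dt*np.sin(t+np.deg2rad(w))]
    P=np.array([u(30,0),u(50,30,-4),u(50,30,4),u(50,-30,-4),u(50,-30,4)])/1e3
    q=proj(c,place(x,P),s);print(y,a,(q[:,1]-40).round().tolist(),round(q[0,0]))
E
```

```text
tcp st -0.005338586905162038 0.07709020291338974 0.14994718655393655
[[258. 205.]
 [338. 205.]
 [177. 205.]]
135 -20 [178.0, 168.0, 156.0, 216.0, 213.0] 179
135 -10 [172.0, 155.0, 142.0, 213.0, 209.0] 178
135 0 [165.0, 141.0, 130.0, 208.0, 202.0] 177
135 10 [158.0, 129.0, 118.0, 201.0, 192.0] 177
135 20 [151.0, 117.0, 108.0, 192.0, 181.0] 177
77 -20 [178.0, 168.0, 156.0, 216.0, 213.0] 258
77 -10 [172.0, 155.0, 142.0, 213.0, 209.0] 258
77 0 [165.0, 141.0, 129.0, 208.0, 202.0] 258
77 10 [158.0, 128.0, 118.0, 201.0, 193.0] 258
77 20 [151.0, 117.0, 108.0, 192.0, 181.0] 258
19 -20 [177.0, 168.0, 156.0, 215.0, 213.0] 336
19 -10 [171.0, 154.0, 142.0, 213.0, 208.0] 337
19 0 [165.0, 141.0, 129.0, 208.0, 201.0] 338
19 10 [158.0, 128.0, 118.0, 201.0, 192.0] 338
19 20 [150.0, 117.0, 108.0, 191.0, 181.0] 339
```

View pics/w2.png

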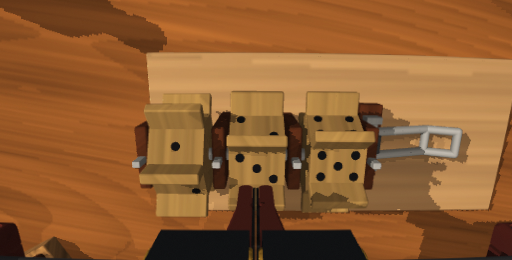

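Middle now shows 3 at (257,168), about 4° over, and right shows 5 at (338,167), about 3° over, so stopping 1.5 mm shorter suits. Next, the middle's second push, then the left wheel.

```bash
python3 -m creep '[{"wx":0,"wy":0,"wz":0,"x":25,"y":0,"z":0,"claw":0},{"wx":0,"wy":0,"wz":0,"x":23.6,"y":0,"z":0,"claw":0},{"wx":0,"wy":0,"wz":0,"x":0,"y":0,"z":20,"claw":0},{"wx":0,"wy":0,"wz":0,"x":0,"y":0,"z":18,"claw":0},{"wx":0,"wy":0,"wz":0,"x":-8,"y":0,"z":0,"claw":0},{"wx":0,"wy":0,"wz":0,"x":-8,"y":0,"z":0,"claw":0},{"wx":0,"wy":0,"wz":0,"x":-8,"y":0,"z":0,"claw":0},{"wx":0,"wy":0,"wz":0,"x":-8,"y":0,"z":0,"claw":0},{"wx":0,"wy":0,"wz":0,"x":-8,"y":0,"z":0,"claw":0},{"wx":0,"wy":0,"wz":0,"x":-7,"y":0,"z":0,"claw":0},{"wx":0,"wy":0,"wz":0,"x":0,"y":0,"z":0,"claw":0},{"wx":0,"wy":0,"wz":0,"x":0,"y":0,"z":-38,"claw":0}]'
python3 -m creep '[{"wx":0,"wy":0,"wz":0,"x":-20,"y":-29,"z":0,"claw":0},{"wx":0,"wy":0,"wz":0,"x":-17,"y":-29,"z":0,"claw":0},{"wx":0,"wy":0,"wz":0,"x":0,"y":0,"z":20,"claw":0},{"wx":0,"wy":0,"wz":0,"x":0,"y":0,"z":18,"claw":0},{"wx":0,"wy":0,"wz":0,"x":8,"y":0,"z":0,"claw":0},{"wx":0,"wy":0,"wz":0,"x":8,"y":0,"z":0,"claw":0},{"wx":0,"wy":0,"wz":0,"x":8,"y":0,"z":0,"claw":0},{"wx":0,"wy":0,"wz":0,"x":8,"y":0,"z":0,"claw":0},{"wx":0,"wy":0,"wz":0,"x":8,"y":0,"z":0,"claw":0},{"wx":0,"wy":0,"wz":0,"x":7,"y":0,"z":0,"claw":0},{"wx":0,"wy":0,"wz":0,"x":0,"y":0,"z":0,"claw":0},{"wx":0,"wy":0,"wz":0,"x":0,"y":0,"z":-38,"claw":0}]'
python3 -m creep '[{"wx":0,"wy":0,"wz":0,"x":-25,"y":0,"z":0,"claw":0},{"wx":0,"wy":0,"wz":0,"x":-22,"y":0,"z":0,"claw":0},{"wx":0,"wy":0,"wz":0,"x":0,"y":0,"z":20,"claw":0},{"wx":0,"wy":0,"wz":0,"x":0,"y":0,"z":18,"claw":0},{"wx":0,"wy":0,"wz":0,"x":8,"y":0,"z":0,"claw":0},{"wx":0,"wy":0,"wz":0,"x":8,"y":0,"z":0,"claw":0},{"wx":0,"wy":0,"wz":0,"x":8,"y":0,"z":0,"claw":0},{"wx":0,"wy":0,"wz":0,"x":8,"y":0,"z":0,"claw":0},{"wx":0,"wy":0,"wz":0,"x":8,"y":0,"z":0,"claw":0},{"wx":0,"wy":0,"wz":0,"x":7,"y":0,"z":0,"claw":0},{"wx":0,"wy":0,"wz":0,"x":0,"y":0,"z":0,"claw":0},{"wx":0,"wy":0,"wz":0,"x":0,"y":0,"z":-38,"claw":0}]'
python3 -m creep '[{"wx":0,"wy":0,"wz":0,"x":-25,"y":0,"z":0,"claw":0},{"wx":0,"wy":0,"wz":0,"x":-22,"y":0,"z":0,"claw":0},{"wx":0,"wy":0,"wz":0,"x":0,"y":0,"z":20,"claw":0},{"wx":0,"wy":0,"wz":0,"x":0,"y":0,"z":18,"claw":0},{"wx":0,"wy":0,"wz":0,"x":8,"y":0,"z":0,"claw":0},{"wx":0,"wy":0,"wz":0,"x":8,"y":0,"z":0,"claw":0},{"wx":0,"wy":0,"wz":0,"x":8,"y":0,"z":0,"claw":0},{"wx":0,"wy":0,"wz":0,"x":8,"y":0,"z":0,"claw":0},{"wx":0,"wy":0,"wz":0,"x":8,"y":0,"z":0,"claw":0},{"wx":0,"wy":0,"wz":0,"x":7,"y":0,"z":0,"claw":0},{"wx":0,"wy":0,"wz":0,"x":0,"y":0,"z":0,"claw":0},{"wx":0,"wy":0,"wz":0,"x":0,"y":0,"z":-38,"claw":0}]'
python3 -m creep '[{"wx":0,"wy":0,"wz":0,"x":-5,"y":29,"z":-35,"claw":0},{"wx":0,"wy":0,"wz":0,"x":0,"y":29,"z":-35,"claw":0},{"wx":0,"wy":0,"wz":0,"x":0,"y":0,"z":-45,"claw":0},{"wx":0,"wy":0,"wz":0,"x":0,"y":0,"z":0,"claw":0},{"wx":0,"wy":0,"wz":0,"x":0,"y":0,"z":0,"claw":0}]'
cat > chk.py <<'E'
from h import *
from bench import bot,optics
import sys
n=sys.argv[1]
s=bot.get_state();c=optics.camera("wrist");pickle.dump((s,c),open(n+".pkl","wb"))
x=np.array([.572,.0483,.1798]);d=s["ee_pos"][:2]-x[:2];print("tcp st",d@[np.cos(x[2]),np.sin(x[2])],d@[-np.sin(x[2]),np.cos(x[2])],s["ee_pos"][2])
q=proj(c,place(x,np.array([[0,77,100]])/1e3),s)[0];u0,v0=int(q[0])-90,int(q[1])-60
im=c["color"][max(v0,0):v0+110,max(u0,0):u0+180];v0=max(v0,0);u0=max(u0,0);cv2.imwrite(f"pics/{n}.png",cv2.resize(im,None,fx=4,fy=4,interpolation=cv2.INTER_CUBIC))
for a in(-20,-10,0,10,20):
    t=np.deg2rad(a);u=lambda r,w,dt=0:[r*np.sin(t+np.deg2rad(w))+dt*np.cos(t+np.deg2rad(w)),77,70+r*np.cos(t+np.deg2rad(w))-dt*np.sin(t+np.deg2rad(w))]
    P=np.array([u(30,0),u(50,30,-4),u(50,30,4),u(50,-30,-4),u(50,-30,4)])/1e3
    q=proj(c,place(x,P),s);print(a,((q[:,1]-v0)*4).round().tolist())
E
python3 chk.py w3
```

```text
time: 5.8
ee_pos: [0.55, 0.1227, 0.1399]
tool_rot: [3.128, 0.28, -0.018]
wrist_force: [1.1, 0.1, -0.8]
width: 0.0004
grasp_force: 0.0
time: 7.0
ee_pos: [0.5509, 0.1815, 0.1394]
tool_rot: [3.127, 0.28, -0.016]
wrist_force: [-0.6, 0.1, 0.1]
width: 0.0004
grasp_force: 0.0
time: 8.2
ee_pos: [0.5509, 0.1815, 0.1392]
tool_rot: [3.127, 0.28, -0.016]
wrist_force: [-0.2, -0.2, 0.2]
width: 0.0003
grasp_force: 0.0
time: 9.4
ee_pos: [0.5509, 0.1815, 0.1392]
tool_rot: [3.127, 0.28, -0.016]
wrist_force: [0.1, 0.6, -0.2]
width: 0.0003
grasp_force: 0.0
time: 9.9
ee_pos: [0.5593, 0.1242, 0.2622]
tool_rot: [-3.129, -0.28, -0.007]
wrist_force: [-0.1, 0.8, -0.9]
width: 0.0003
grasp_force: 0.0
tcp st 0.0011083736214263697 0.07692227201360195 0.2621949289982588
-20 [276.0, 240.0, 208.0, 384.0, 373.0]
-10 [259.0, 205.0, 174.0, 372.0, 357.0]
0 [240.0, 171.0, 141.0, 355.0, 335.0]
10 [221.0, 138.0, 111.0, 333.0, 308.0]
20 [201.0, 108.0, 85.0, 305.0, 277.0]
```

View pics/w3.png

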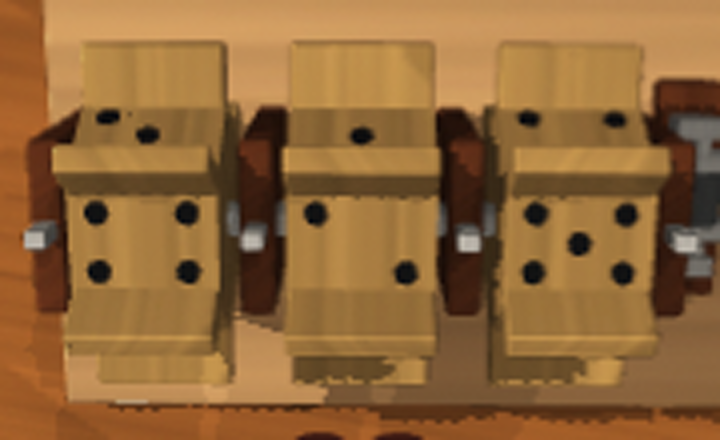

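All set: 4, 2 and 5 have their middles at row ~243 against 240 when level, so each is about 1.5° off. Now to hover over the tag's fin.

```bash
python3 -m creep '[{"wx":0,"wy":0,"wz":0,"x":-16,"y":43.2,"z":0,"claw":60},{"wx":0,"wy":0,"wz":0,"x":-16,"y":43.2,"z":0,"claw":60},{"wx":0,"wy":0,"wz":0,"x":-16,"y":43.2,"z":0,"claw":60},{"wx":0,"wy":0,"wz":0,"x":-16,"y":43.2,"z":0,"claw":60},{"wx":0,"wy":0,"wz":0,"x":-16,"y":43.2,"z":0,"claw":60},{"wx":0,"wy":0,"wz":0,"x":-16,"y":43.2,"z":0,"claw":60},{"wx":0,"wy":0,"wz":0,"x":-16,"y":43.2,"z":0,"claw":60},{"wx":0,"wy":0,"wz":0,"x":-16,"y":43.2,"z":0,"claw":60},{"wx":0,"wy":0,"wz":0,"x":-16,"y":43.2,"z":0,"claw":60},{"wx":0,"wy":0,"wz":0,"x":-16,"y":43.2,"z":0,"claw":60},{"wx":0,"wy":0,"wz":0,"x":-16,"y":43.5,"z":0,"claw":60},{"wx":0,"wy":0,"wz":0,"x":0,"y":0,"z":0,"claw":60}]'
python3 -m creep '[{"wx":0,"wy":0,"wz":-0.149,"x":0,"y":0,"z":20,"claw":60},{"wx":0,"wy":0,"wz":-0.149,"x":0,"y":0,"z":20,"claw":60},{"wx":0,"wy":0,"wz":-0.149,"x":0,"y":0,"z":20,"claw":60},{"wx":0,"wy":0,"wz":-0.149,"x":0,"y":0,"z":20,"claw":60},{"wx":0,"wy":0,"wz":-0.149,"x":0,"y":0,"z":20,"claw":60},{"wx":0,"wy":0,"wz":0,"x":0,"y":0,"z":0,"claw":60},{"wx":0,"wy":0,"wz":0,"x":0,"y":0,"z":0,"claw":60}]'
python3 - <<'E'
from h import *
from bench import bot,optics
s=bot.get_state();c=optics.camera("wrist");pickle.dump((s,c),open("w4.pkl","wb"))
print(s["ee_pos"],Ro.from_rotvec(s["tool_rot"]).as_matrix().round(3)[:2].tolist(),s["q"].round(2))
print((proj(c,place([.4983,-.3399,.925],np.array([[60,30,8],[60,-30,8],[-60,30,8],[-60,-30,8],[-44,0,42]])/1e3),s)*1.5625).round())
cv2.imwrite("pics/w4.png",cv2.resize(c["color"],(800,600),interpolation=cv2.INTER_CUBIC))
E
```

```text
time: 11.15
ee_pos: [0.4676, -0.3792, 0.2561]
tool_rot: [-3.127, -0.272, 0.008]
wrist_force: [0.2, 1.1, -0.4]
width: 0.06
grasp_force: 0.0
time: 11.85
ee_pos: [0.4697, -0.3739, 0.1593]
tool_rot: [-2.812, -1.395, 0.001]
wrist_force: [0.2, 0.4, 0.4]
width: 0.0601
grasp_force: 0.0
[ 0.46967892 -0.37391243  0.15933273] [[0.605, 0.796, -0.002], [0.796, -0.605, 0.002]] [-0.73  0.09  1.34  0.    1.71 -0.08]
[[356. 113.]
 [455. 113.]
 [361. 303.]
 [450. 302.]
 [406. 293.]]
```

View pics/w4.png

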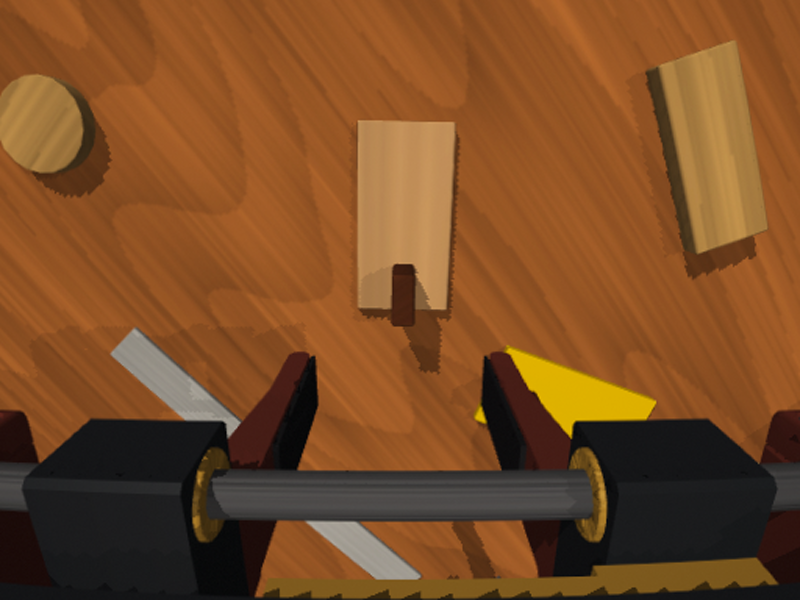

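The tag is directly ahead: front corners at (358,121) and (455,123), rear corners at (358,307) and (448,311), and the fin at (403,285). I'll refine its pose from those corners.

```bash
python3 - <<'E'
from h import *
s,c=pickle.load(open("w4.pkl","rb"));k=.64
y,r=fit([(c,s,P,np.array(u)*k) for P,u in [((60,30,8),(358,121)),((60,-30,8),(455,123)),((-60,30,8),(358,307)),((-60,-30,8),(448,311))]],[.498,-.34,.925])
R=Ro.from_rotvec(s["tool_rot"]).as_matrix();f=place(y,np.array([[-.044,0,.042]]))[0]
print(y.round(4),r,f.round(4),"tool d fin",((R.T@(f-s["ee_pos"]))*1e3).round(1),"tool yaw",np.arctan2(R[1,0],R[0,0]))
E
```

```text
[ 0.4949 -0.3437  0.9019] [-0.3 -0.3  0.7 -0.3  0.   1.2 -0.4 -0.3] [ 0.4677 -0.3782  0.042 ] tool d fin [ -4.7   1.3 117.3] tool yaw 0.9206516868699791
```

```bash
python3 -m creep '[{"wx":0,"wy":0,"wz":0.019,"x":-4.7,"y":1.3,"z":40,"claw":60},{"wx":0,"wy":0,"wz":0,"x":0,"y":0,"z":45,"claw":60},{"wx":0,"wy":0,"wz":0,"x":0,"y":0,"z":35,"claw":60},{"wx":0,"wy":0,"wz":0,"x":0,"y":0,"z":20,"claw":60},{"wx":0,"wy":0,"wz":0,"x":0,"y":0,"z":2,"claw":60},{"wx":0,"wy":0,"wz":0,"x":0,"y":0,"z":0,"claw":60}]' 30
python3 -m creep '[{"wx":0,"wy":0,"wz":0,"x":0,"y":0,"z":0,"claw":0},{"wx":0,"wy":0,"wz":0,"x":0,"y":0,"z":0,"claw":0},{"wx":0,"wy":0,"wz":0,"x":0,"y":0,"z":0,"claw":0},{"wx":0,"wy":0,"wz":0,"x":0,"y":0,"z":0,"claw":0},{"wx":0,"wy":0,"wz":0,"x":0,"y":0,"z":0,"claw":0},{"wx":0,"wy":0,"wz":0,"x":0,"y":0,"z":0,"claw":0}]' 30
```

```text
time: 12.5
ee_pos: [0.4685, -0.3799, 0.0197]
tool_rot: [2.825, 1.371, 0.001]
wrist_force: [0.3, 0.8, 0.0]
width: 0.0602
grasp_force: 0.0
time: 13.1
ee_pos: [0.468, -0.3796, 0.0185]
tool_rot: [2.826, 1.373, 0.0]
wrist_force: [-0.4, -0.1, 0.8]
width: 0.0153
grasp_force: 0.0
```

```bash
python3 -m creep '[{"wx":0,"wy":0,"wz":0,"x":0,"y":0,"z":0,"claw":0},{"wx":0,"wy":0,"wz":0,"x":0,"y":0,"z":0,"claw":0},{"wx":0,"wy":0,"wz":0,"x":0,"y":0,"z":-10,"claw":0},{"wx":0,"wy":0,"wz":0,"x":0,"y":0,"z":-35,"claw":0},{"wx":0,"wy":0,"wz":0,"x":0,"y":0,"z":-35,"claw":0},{"wx":0,"wy":0,"wz":0,"x":0,"y":0,"z":0,"claw":0}]' 30
python3 -m creep '[{"wx":0,"wy":0,"wz":0,"x":31,"y":-1.3,"z":0,"claw":0},{"wx":0,"wy":0,"wz":0,"x":31,"y":-1.3,"z":0,"claw":0},{"wx":0,"wy":0,"wz":0,"x":31,"y":-1.3,"z":0,"claw":0},{"wx":0,"wy":0,"wz":0,"x":31,"y":-1.3,"z":0,"claw":0},{"wx":0,"wy":0,"wz":0,"x":31,"y":-1.3,"z":0,"claw":0},{"wx":0,"wy":0,"wz":0,"x":31,"y":-1.3,"z":0,"claw":0},{"wx":0,"wy":0,"wz":0,"x":31,"y":-1.3,"z":0,"claw":0},{"wx":0,"wy":0,"wz":0,"x":31,"y":-1.3,"z":0,"claw":0},{"wx":0,"wy":0,"wz":0,"x":0,"y":0,"z":0,"claw":0}]'
python3 -m creep '[{"wx":0,"wy":0,"wz":-0.141,"x":0,"y":0,"z":0,"claw":0},{"wx":0,"wy":0,"wz":-0.141,"x":0,"y":0,"z":0,"claw":0},{"wx":0,"wy":0,"wz":-0.141,"x":0,"y":0,"z":0,"claw":0},{"wx":0,"wy":0,"wz":-0.141,"x":0,"y":0,"z":0,"claw":0},{"wx":0,"wy":0,"wz":-0.141,"x":0,"y":0,"z":0,"claw":0},{"wx":0,"wy":0,"wz":-0.141,"x":0,"y":0,"z":0,"claw":0},{"wx":0,"wy":0,"wz":0,"x":0,"y":0,"z":0,"claw":0},{"wx":0,"wy":0,"wz":0,"x":0,"y":0,"z":0,"claw":0},{"wx":0,"wy":0,"wz":0,"x":0,"y":0,"z":0,"claw":0}]'
cat > st.py <<'E'
from h import *
from bench import bot
s=bot.get_state();x=np.array([.572,.0483,.1798]);d=s["ee_pos"][:2]-x[:2]
R=Ro.from_rotvec(s["tool_rot"]).as_matrix()
print("st",(1e3*np.array([d@[np.cos(x[2]),np.sin(x[2])],d@[-np.sin(x[2]),np.cos(x[2])],s["ee_pos"][2]])).round(1),"yaw-station",np.arctan2(R[1,0],R[0,0])-x[2]-np.pi/2,"tilt",R[2,:2].round(4),s["q"].round(2))
E
python3 st.py
```

```text
time: 13.7
ee_pos: [0.4702, -0.3815, 0.1057]
tool_rot: [2.817, 1.369, 0.006]
wrist_force: [-0.0, -0.6, -0.6]
width: 0.0138
grasp_force: 30.0
time: 14.6
ee_pos: [0.6143, -0.1746, 0.0974]
tool_rot: [-2.821, -1.378, -0.0]
wrist_force: [-0.8, 0.6, -1.0]
width: 0.0139
grasp_force: 30.0
time: 15.5
ee_pos: [0.6127, -0.1784, 0.0983]
tool_rot: [-2.016, -2.409, 0.0]
wrist_force: [-0.5, -0.6, -1.4]
width: 0.0136
grasp_force: 30.0
st [  -0.5 -230.3   98.3] yaw-station -0.002896365176995319 tilt [ 0.0001 -0.0003] [-0.34  0.2   1.33 -0.    1.61 -0.51]
```

```bash
python3 -m creep '[{"wx":0,"wy":0,"wz":-0.003,"x":0,"y":0.5,"z":30,"claw":0},{"wx":0,"wy":0,"wz":0,"x":0,"y":0,"z":25,"claw":0},{"wx":0,"wy":0,"wz":0,"x":0,"y":0,"z":8,"claw":0},{"wx":0,"wy":0,"wz":0,"x":0,"y":0,"z":3,"claw":0},{"wx":0,"wy":0,"wz":0,"x":0,"y":0,"z":0,"claw":0},{"wx":0,"wy":0,"wz":0,"x":0,"y":0,"z":0,"claw":0}]'; python3 st.py
python3 -m creep '[{"wx":0,"wy":0,"wz":0,"x":10,"y":0,"z":0,"claw":0},{"wx":0,"wy":0,"wz":0,"x":10,"y":0,"z":0,"claw":0},{"wx":0,"wy":0,"wz":0,"x":10,"y":0,"z":0,"claw":0},{"wx":0,"wy":0,"wz":0,"x":10,"y":0,"z":0,"claw":0},{"wx":0,"wy":0,"wz":0,"x":0,"y":0,"z":0,"claw":0}]'; python3 st.py
```

```text
time: 16.1
ee_pos: [0.6144, -0.1784, 0.0343]
tool_rot: [2.008, 2.413, 0.001]
wrist_force: [0.1, 0.2, -0.9]
width: 0.0139
grasp_force: 30.0
st [   1.1 -230.6   34.3] yaw-station 0.002824976055988415 tilt [-0.0013  0.0022] [-0.34  0.24  1.4  -0.    1.5  -0.52]
time: 16.6
ee_pos: [0.6065, -0.1382, 0.0333]
tool_rot: [2.007, 2.414, -0.0]
wrist_force: [0.9, -3.2, -1.3]
width: 0.0137
grasp_force: 30.0
st [   0.6 -189.6   33.3] yaw-station 0.0038359781176311447 tilt [-0.0019  0.0012] [-0.28  0.19  1.46 -0.    1.49 -0.46]
```

```bash
python3 -m creep '[{"wx":0,"wy":0,"wz":0,"x":7,"y":0,"z":1,"claw":0},{"wx":0,"wy":0,"wz":0,"x":7,"y":0,"z":0.5,"claw":0},{"wx":0,"wy":0,"wz":0,"x":7,"y":0,"z":0.5,"claw":0},{"wx":0,"wy":0,"wz":0,"x":7,"y":0,"z":0,"claw":0},{"wx":0,"wy":0,"wz":0,"x":7,"y":0,"z":0,"claw":0},{"wx":0,"wy":0,"wz":0,"x":5,"y":0,"z":0,"claw":0},{"wx":0,"wy":0,"wz":0,"x":0,"y":0,"z":0,"claw":0}]'; python3 st.py
python3 -m creep '[{"wx":0,"wy":0,"wz":0,"x":2,"y":0,"z":0,"claw":0},{"wx":0,"wy":0,"wz":0,"x":2,"y":0,"z":0,"claw":0},{"wx":0,"wy":0,"wz":0,"x":1,"y":0,"z":0,"claw":0},{"wx":0,"wy":0,"wz":0,"x":0,"y":0,"z":0,"claw":0}]'; python3 st.py
```

```text
time: 17.3
ee_pos: [0.5997, -0.0991, 0.0322]
tool_rot: [2.007, 2.413, 0.002]
wrist_force: [1.3, -2.9, 3.4]
width: 0.0137
grasp_force: 30.0
st [   0.9 -150.    32.2] yaw-station 0.003553720483922884 tilt [-0.0012  0.0026] [-0.22  0.16  1.5  -0.    1.48 -0.4 ]
time: 17.7
ee_pos: [0.5986, -0.095, 0.0315]
tool_rot: [2.008, 2.413, 0.0]
wrist_force: [2.1, -5.2, 3.1]
width: 0.0141
grasp_force: 30.0
st [   0.5 -145.8   31.5] yaw-station 0.0028308508473360305 tilt [-0.0014  0.0015] [-0.21  0.15  1.51 -0.    1.48 -0.4 ]
```

```bash
python3 -m creep '[{"wx":0,"wy":0,"wz":0,"x":0.8,"y":0,"z":0.5,"claw":0},{"wx":0,"wy":0,"wz":0,"x":0.7,"y":0,"z":0,"claw":0},{"wx":0,"wy":0,"wz":0,"x":0,"y":0,"z":0,"claw":0}]'; python3 -m creep '[{"wx":0,"wy":0,"wz":0,"x":1,"y":0,"z":0,"claw":0},{"wx":0,"wy":0,"wz":0,"x":0,"y":0,"z":0,"claw":0}]';python3 -m creep '[{"wx":0,"wy":0,"wz":0,"x":1,"y":0,"z":0,"claw":0},{"wx":0,"wy":0,"wz":0,"x":0,"y":0,"z":0,"claw":0}]'; python3 st.py
```

```text
time: 18.0
ee_pos: [0.5983, -0.0942, 0.031]
tool_rot: [2.008, 2.412, -0.001]
wrist_force: [2.1, -7.9, 2.7]
width: 0.0138
grasp_force: 30.0
time: 18.2
ee_pos: [0.5983, -0.0941, 0.0312]
tool_rot: [2.008, 2.411, -0.002]
wrist_force: [2.4, -9.6, 3.0]
width: 0.0139
grasp_force: 30.0
time: 18.4
ee_pos: [0.5982, -0.094, 0.0314]
tool_rot: [2.008, 2.409, -0.004]
wrist_force: [0.8, -12.0, 2.8]
width: 0.0139
grasp_force: 30.0
st [   0.3 -144.7   31.4] yaw-station 0.0015266762225716324 tilt [-0.0056  0.0018] [-0.21  0.15  1.51 -0.    1.48 -0.39]
```

The tag is against the stop: force climbs with no further motion. I'll relax slightly, release and rise straight up.

```bash
python3 -m creep '[{"wx":0,"wy":0,"wz":0,"x":-2,"y":0,"z":0,"claw":0},{"wx":0,"wy":0,"wz":0,"x":0,"y":0,"z":0,"claw":45},{"wx":0,"wy":0,"wz":0,"x":0,"y":0,"z":0,"claw":45},{"wx":0,"wy":0,"wz":0,"x":0,"y":0,"z":0,"claw":45},{"wx":0,"wy":0,"wz":0,"x":0,"y":0,"z":0,"claw":45},{"wx":0,"wy":0,"wz":0,"x":0,"y":0,"z":-10,"claw":45},{"wx":0,"wy":0,"wz":0,"x":0,"y":0,"z":-35,"claw":45},{"wx":0,"wy":0,"wz":0,"x":0,"y":0,"z":-45,"claw":45},{"wx":0,"wy":0,"wz":0,"x":0,"y":0,"z":-45,"claw":45},{"wx":0,"wy":0,"wz":0,"x":0,"y":0,"z":-45,"claw":45},{"wx":0,"wy":0,"wz":0,"x":-20,"y":0,"z":-30,"claw":45},{"wx":0,"wy":0,"wz":0,"x":0,"y":0,"z":0,"claw":45}]'
python3 - <<'E'
from h import *
from bench import bot,optics
s=bot.get_state();c=optics.camera("wrist");pickle.dump((s,c),open("w5.pkl","wb"));x=[.572,.0483,.1798]
P=np.array([[30,-40,20],[-30,-40,20],[30,-160,20],[-30,-160,20],[0,-144,54],[0,135,100],[0,77,100],[0,19,100]])/1e3
print((proj(c,place(x,P),s)*1.5625).round())
cv2.imwrite("pics/w5.png",cv2.resize(c["color"],(800,600),interpolation=cv2.INTER_CUBIC))
E
```

```text
time: 19.6
ee_pos: [0.6029, -0.1143, 0.2473]
tool_rot: [2.004, 2.406, 0.007]
wrist_force: [-0.6, -0.5, 0.2]
width: 0.0451
grasp_force: 0.0
[[ 435.   91.]
 [ 355.   91.]
 [ 432.  250.]
 [ 358.  250.]
 [ 395.  237.]
 [ 396. -259.]
 [ 395. -148.]
 [ 395.  -36.]]
```

View pics/w5.png

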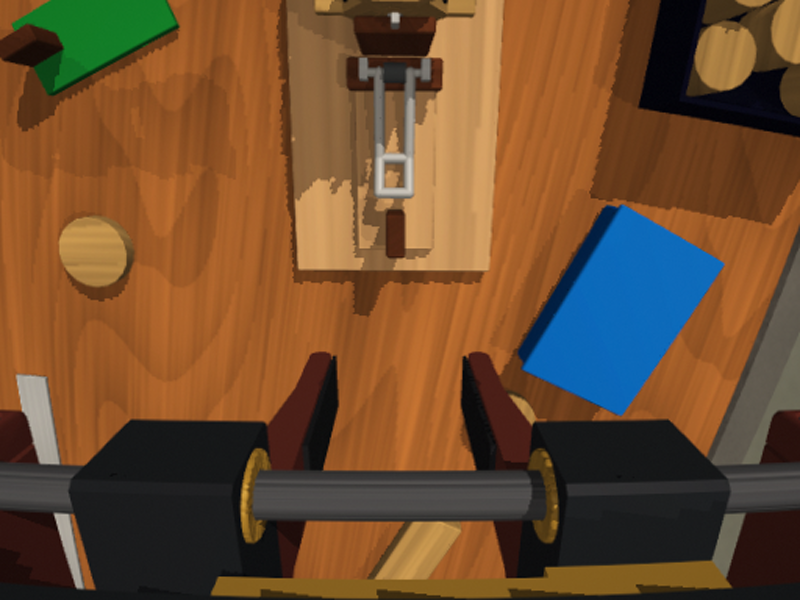

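The tag's rear edge at row 250 is exactly where it should be when home. The front is at the stop, at row 91, and the tag is centred under the arm with the gripper clear.

```bash
python3 -c "
from bench import job
print(job.hand_in())"
```

```text
the job is handed in; nothing more can be done
None
```

The wheels show four, two and five, the tag is home against the stop under the sprung arm, and the job is handed in at about 20 s; no verdict came back.

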